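Book the reamer back in at the luthier's bench

TASK

Put the red-handled reamer away: draw it out of the slanted stand and stand it in the blue cup, tip down on the bottom and handle up, and let go. Then log the use on the green bench counter: swing its lever all the way to its stop and let it spring right back. Keep the cup standing, and leave the blue-handled file and everything else lying about where it is.

Things in the scene. Friction and masses are not known exactly. Their poses are not given: they have to be found in the camera images.
- stand: fixed wooden stand, base 130 x 190 x 12 mm, with two square bays (18 mm inside, 95 mm deep, closed at the bottom) at its y = -50 and +50 mm, both leaning 35 degrees from vertical towards its -x (roughly the robot), mouths about 108 mm above the table. The reamer is in one, the file in the other. Origin: centre of the underside
- reamer: loose hand reamer, 190 mm long, about 90 g: steel shaft 13 mm diameter from the tip (0) to 108 mm, brass ferrule 20 mm diameter to 118 mm, RED round handle 26 mm diameter from 118 to 190 mm. Origin at the tip, z axis from tip to handle. Starts with 95 mm of shaft inside a bay of the stand, handle leaning 35 degrees to the robot's side; comes out along its own axis
- reamer_tip (a point): the reamer's tip (centre of the shaft's end face)
- reamer_grip (a point): point on the reamer's axis 160 mm from the tip, on the handle; 30 mm of handle lies beyond it
- cup: loose blue ceramic holder cup, about 0.5 kg, 64 mm diameter at the rim, 100 mm tall, wall 4 mm, floor about 5 mm thick; origin at underside centre, z up. The tool may lean against its rim when let go
- counter: fixed green bench counter, 120 x 120 mm, 70 mm tall, with white number wheels on front and top; the lever is pivoted on the centre of its top about a vertical axis. Origin: centre of the underside
- lever_pivot (a point): point on the lever's vertical axis, 110 mm above the table
- lever_post (a point): axis of the orange upright post at the lever's end, at 110 mm above the table; post 16 mm in diameter, from 79 to 129 mm above the table, 85 mm from the pivot; the flat steel arm under it has its top at 85 mm, the hub reaches 86 mm. It moves with the lever
- lever (a joint): angle of the sprung lever (rad): 0 at rest, 0.95 at the stop, counter-clockwise from above. The arm points 0.475 rad off the counter's -x axis (robot side), to its +y side at rest, to its -y side at the stop. The spring always returns it to 0 in about 0.5 s: 2 N at the post at rest, 5 N at the stop
- file: bystander: hand file of exactly the reamer's size and shape but with a BLUE handle, in the other bay of the slanted stand; origin at its tip, z towards the handle
- glue: bystander: white glue bottle with orange cap, 60 mm diameter, 160 mm tall; origin at underside centre
- jar: bystander: amber glass jar with steel lid, 72 mm diameter, 80 mm tall; origin at underside centre
- brush_pot: bystander: terracotta pot 84 mm diameter, 90 mm tall, with three brushes standing in it up to 180 mm high (not the holder cup); origin at underside centre
- sanding_block: bystander: cork sanding block 110 x 60 x 34 mm, long side along its x; origin at underside centre
- clamp: bystander: small wooden spool clamp standing up, 44 mm diameter, 82 mm tall; origin at underside centre
- mallet: bystander: wooden mallet 260 mm long lying down, along its x
- brace: bystander: strip of spruce bracing wood 200 x 30 x 20 mm, along its x; origin at underside centre
Things that resemble listed ones, but are neither listed nor needed, are in the scene too. There is more than one size of the reamer; the one meant has the size given above.

How it is judged (in metres and radians):
On the way, in this order (a step that is already met when the one before it is completed fails the run):
1. the reamer stands in the blue cup, tip at the bottom, let go (horizontal distance between reamer_tip and cup below 0.034 m and z of reamer_tip in the frame of cup between -0.005 and 0.03 m and angle between reamer's own z axis and vertical below 0.5 rad and angle between cup's own z axis and vertical below 0.1 rad and contact force between the fingers and reamer below 0.1 N), for 0.3 s.
2. the counter's lever is swung to its stop (beyond 0.88 of 0.95 rad) (value of joint lever above 0.88 rad), for 0.05 s.
At the end, for the whole second after the job is handed in: The reamer stands handle up in the blue cup (tip within 34 mm of the cup's axis and less than 30 mm above its underside, leaning less than 0.5 rad), let go and at rest; the cup stands upright (within 0.1 rad); the lever has sprung back to below 0.06 rad (all of step 1 and linear speed of each of reamer, cup below 0.03 m/s and value of joint lever below 0.06 rad); the robot touches nothing.
It fails at once if the cup is tipped over (more than 0.4 rad) (angle between cup's own z axis and vertical above 0.4 rad).
It fails at once if the file or another bystander is moved by more than 40 mm (distance of any of file, glue, jar, brush_pot, sanding_block, clamp, mallet, brace from where it was at the start of the episode above 0.04 m).
It also fails if it takes over 72 s, if anything falls off the work surface, if the arm or the gripper's body presses on something with over 40 N, if the wrist force passes 120 N, or if a joint passes its speed limit or range.

ROBOT

A 6-joint arm with a two-finger parallel gripper is mounted at the origin on the work surface. World frame = base frame: x ahead of the robot, y to its left, z up, the work surface at z = 0. Lengths are in mm, angles in rad, forces in N, time in s.
With the tool pointing down it reaches from about 350 to 975 mm from the base axis. Payload 7.1 kg.
Tool frame: the origin (TCP) lies midway between the tips of the shut fingers; the grasp point (between the pads) lies 19 mm behind it; z points along the fingers, y is the line along which they close (so a half turn about z gives the same grasp; the last joint's range is limited). The gripper opens to 88 mm and grips with 3 to 60 N. Pads are 20 mm wide; open, the fingers measure 115 mm over their backs; the gripper's body (75 mm by 178 mm) begins 61 mm behind the grasp point.
Start: joints at [1.209, 0.423, 1.63, -0, 1.089, -0.019], TCP at [210.046, 588.63, 196.875] pointing down, gripper open.
Joint ranges: [-3, 3], [-0.9, 2.11], [0.09, 2.58], [-1.31, 4.45], [0.11, 2.69], [-2.54, 2.54]. Speed limits (rad/s): [2.39, 2.39, 3.01, 3.14, 3.14, 3.14].

INTERFACE

Orientations are given as a rotation vector (axis times angle).
In Python, from workcell import get_obs, get_image, camera_params, close_job gives the robot as it stands.
- The arm moves only by the shell command python3 -m creep 'ROWS' [OPENING]. ROWS is a JSON object of lists of equal length, an entry for each row: "delta_pos": the shift along the tool's x, y, z in m, a list of three; "twist": the turn, a rotation vector about the tool's x, y, z in degrees, a list of three. A call has 1 to 20 rows; each row shifts and turns the commanded pose from where the row before left it, along the tool's axes as they then stand; what a row does not reach is not made up. A row lasts 1/12 s, in which the tool goes at most 41.7 mm and 7.16 degrees, less where a joint would pass 70% of its speed; a pose out of reach is approached as far as the arm can. A call with a gripper value outside its range is refused whole. OPENING is the opening, from 0 (shut) to 1 (fully open), set as the call begins (- or left out, the last holds). The fingers move at their own pace and stop on an object; the grip force is fixed at half the most. Time passes only in rows, so rows that do not move let the fingers close. It gives the time, the measured TCP pose, the force, the opening and the grip force at its end, in the units of the state.
- get_obs(): the state, without advancing time (a new reading comes with each control period).
- get_image(name): name is "scene" or "top" or "wrist"; returns (picture, depth): 420x560x3 uint8, red, green, blue; 420x560 float32, mm along the optical axis (not along the pixel's ray), 0 where there is no reading.
- camera_params(name): a dict with "camera_matrix" (3x3 intrinsics, pixels), "extrinsics" (4x4, takes a point from camera to world coordinates). Camera axes: x right, y down, z forward; pixel columns grow to the right and rows downward; lengths in mm; the calibration is good to about 2 mm. A picture is of the moment at which its call begins: read the wrist's pose just before it. camera_params takes no time and is no camera call; for the wrist camera it gives the pose at the moment of the call.
- close_job(): hands the job in; it is judged then, once.
The state is a dict: "t": time; "qpos": joint angles; "qvel": joint speeds; "joint_torque": joint torques, N m; "ee_pos": TCP position; "orientation": TCP orientation; "ft_force": force on the tool from outside, world axes, zero at the start; "moment": the same for the moment, N m; "width": finger opening in mm; "grasp_force": force on a finger pad.
Only numpy, scipy, OpenCV 4.12 (cv2) and the standard library are available. Lean on these libraries where they do the work, as an engineer would, in place of code of your own. Each camera call takes 0.05 s, during which the arm holds its last target. There are 200 camera calls.

## Working session

There is one attempt and no reset: what is moved stays moved. The work goes in short steps, Python scripts to look and compute and a shell command to move; the robot and the scene stay as the last step left them, time stands still between calls to the robot, and variables do not carry over. Pictures are saved under pics/ and viewed, at most 13 in all, crops included, and the job is handed in when it is done.

```bash
mkdir -p pics; cat > h.py <<'E'
import numpy as np,cv2
from workcell import get_obs,get_image,camera_params
def snap(n,tag):
    P=camera_params(n); im,d=get_image(n)
    np.savez(f'{tag}.npz',im=im,d=d,K=P['camera_matrix'],T=P['extrinsics'])
    cv2.imwrite(f'pics/{tag}.png',im[:,:,::-1]); return load(tag)
def load(tag):
    z=np.load(f'{tag}.npz'); return z['im'],z['d'],z['K'],z['T']
def cloud(S):
    im,d,K,T=S; v,u=np.mgrid[:d.shape[0],:d.shape[1]]
    p=np.stack([(u-K[0,2])/K[0,0]*d,(v-K[1,2])/K[1,1]*d,d],-1)
    w=p@T[:3,:3].T+T[:3,3]; w[d==0]=np.nan; return w
E
python3 - <<'E'
from h import *
for n in('scene','top'):
    S=snap(n,n+'1'); print(n,S[3].round(2).tolist())
o=get_obs();print(o['t'],o['ee_pos'],o['orientation'],o['width'])
a=cv2.imread('pics/scene1.png');b=cv2.imread('pics/top1.png')
E
```

```text
scene [[-0.82, 0.42, -0.38, 1046.79], [0.57, 0.63, -0.53, 696.98], [0.01, -0.66, -0.75, 1109.32], [0.0, 0.0, 0.0, 1.0]]
top [[-0.01, -0.99, 0.12, 396.69], [-1.0, 0.01, 0.01, -10.83], [-0.01, -0.12, -0.99, 1477.42], [0.0, 0.0, 0.0, 1.0]]
0.1 [209.88049705 588.14030399 196.17670526] [-5.35840224e-01 -3.09530657e+00  2.11834174e-03] 87.46142555828666
```

View pics/scene1.png

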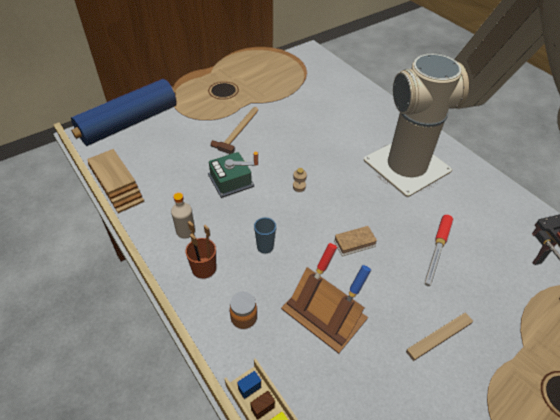

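View pics/top1.png

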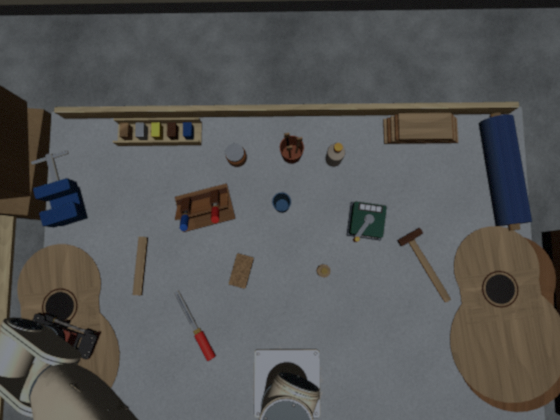

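The scene view shows two red-handled tools. One lies on the table at scene (440,245) / top (195,325); it is longer and not in the stand. The other is in the stand at scene (325,262) / top (215,213), beside the blue file at (358,285), and fits the description. The cup is at scene (265,235) / top (282,203). The counter is at scene (231,172) / top (367,220), with its orange post at scene (256,158) / top (358,237).

```bash
python3 - <<'E'
from h import *
for t in('scene1','top1'):
    S=load(t);w=cloud(S);hsv=cv2.cvtColor(S[0],cv2.COLOR_RGB2HSV).astype(int);H,s,v=hsv[...,0],hsv[...,1],hsv[...,2]
    v_,u_=np.mgrid[:420,:560]
    def box(a,b,c,d): return (u_>=a)&(u_<=b)&(v_>=c)&(v_<=d)
    red=((H<5)|(H>174))&(s>170)&(v>90); blue=(H>100)&(H<122)&(s>130)
    B={'scene1':dict(red=box(310,342,238,285),blue=box(340,378,260,300),cup=box(250,280,212,255),post=box(250,262,148,168),ctr=box(205,256,150,195),lie=box(430,460,205,250)),
       'top1':dict(red=box(205,225,200,228),blue=box(175,195,210,235),cup=box(270,293,192,214),post=box(350,366,228,246),ctr=box(345,390,198,245),lie=box(190,220,325,365))}[t]
    for k,m,zlo in(('red',B['red']&red,60),('blue',B['blue']&blue,60),('lie',B['lie']&red,-5)):
        p=w[m];p=p[(p[:,2]>zlo)];
        if len(p)<5: print(t,k,len(p));continue
        c=np.median(p,0);a=np.linalg.svd(p-p.mean(0),full_matrices=0)[2][0];a*=np.sign(a[2]);q=(p-c)@a
        print(t,k,len(p),c.round(1),a.round(3),'lean',np.degrees(np.arccos(a[2])).round(1),'ext',np.ptp(np.percentile(q,[1,99])).round(1))
    p=w[B['cup']];p=p[(p[:,2]>92)&(p[:,2]<112)]
    print(t,'cup rim',len(p),cv2.minEnclosingCircle(p[:,:2].astype(np.float32)))
    p=w[B['post']&(H>5)&(H<16)&(s>150)];p=p[p[:,2]>85];print(t,'post',len(p),np.median(p,0),p.min(0) if len(p) else 0,p.max(0) if len(p) else 0)
    p=w[B['ctr']];p=p[(p[:,2]>62)&(p[:,2]<76)];r=cv2.minAreaRect(p[:,:2].astype(np.float32));print(t,'counter',len(p),r)
# big crop of the stand for identity
im=load('scene1')[0][140:310,200:400,::-1];cv2.imwrite('pics/crop1.png',cv2.resize(im,(700,595),interpolation=cv2.INTER_CUBIC))
E
```

```text
scene1 red 214 [554.8 225.  163.9] [-0.588 -0.154  0.794] lean 37.5 ext 68.4
scene1 blue 244 [529.7 320.9 164.3] [-0.585 -0.149  0.797] lean 37.1 ext 67.4
scene1 lie 228 [127.2 273.   33.3] [-0.863 -0.501  0.066] lean 86.2 ext 87.7
scene1 cup rim 124 ((597.0511474609375, 14.807205200195312), 33.32944869995117)
scene1 post 20 [ 475.48654157 -220.78972602  105.34051019] [ 472.0378535  -225.87483904   85.539292  ] [ 478.83854747 -216.92962967  128.85331878]
scene1 counter 704 ((541.1851806640625, -272.3387451171875), (115.36937713623047, 107.69630432128906), 81.36233520507812)
top1 red 58 [534.  216.2 181.7] [-0.792 -0.213  0.572] lean 55.1 ext 54.2
top1 blue 100 [521.2 311.8 178. ] [-0.719 -0.112  0.686] lean 46.7 ext 61.2
top1 lie 213 [128.  270.4  33.5] [-0.872 -0.487  0.058] lean 86.7 ext 87.1
top1 cup rim 82 ((598.2551879882812, 9.344921112060547), 31.628278732299805)
top1 post 1 [ 467.76195826 -223.83330142  102.09084011] [ 467.76195826 -223.83330142  102.09084011] [ 467.76195826 -223.83330142  102.09084011]
top1 counter 917 ((541.1654052734375, -280.2544250488281), (110.470703125, 110.28409576416016), 81.3124771118164)
```

View pics/crop1.png

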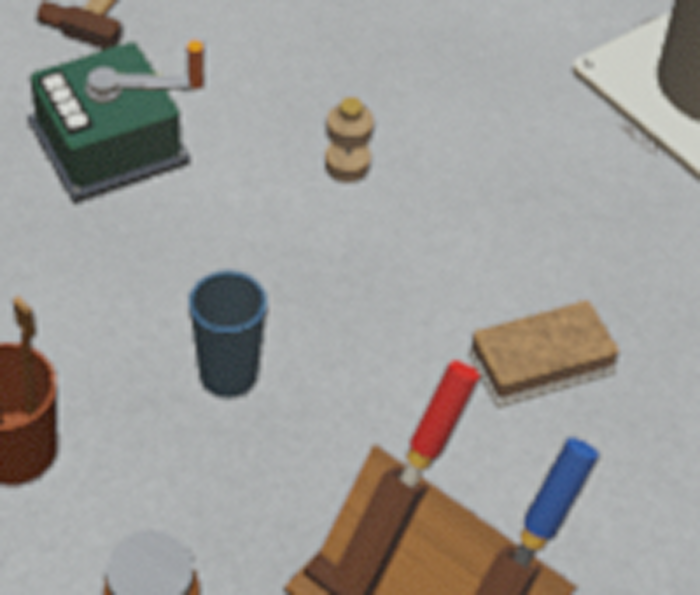

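Confirmed in the crop: the red handle in the stand (crop (445,410)) is about 70 mm long. The lying red handle measures 88 mm, so that one is the bigger decoy. The next step is to fit the axis and plan the grasp along the handle.

```bash
cat >> h.py <<'E'
from scipy.spatial.transform import Rotation as Rn
def plan(pt,Rt=None,o=None):
    o=o or get_obs();R=Rn.from_rotvec(o['orientation']).as_matrix();p=np.array(o['ee_pos'])
    Rt=R if Rt is None else Rt
    rv=np.degrees(Rn.from_matrix(R.T@Rt).as_rotvec())
    print('twist',rv.round(2),'norm',np.linalg.norm(rv).round(1),'delta after turn(mm)',(Rt.T@(np.array(pt)-p)).round(1),'t',o['t'],'q',np.round(o['qpos'],2))
E
python3 - <<'E'
from h import *
from scipy.optimize import least_squares
out={}
def pts(t,k):
    S=load(t);w=cloud(S);hsv=cv2.cvtColor(S[0],cv2.COLOR_RGB2HSV).astype(int);H,s,v=[hsv[...,i] for i in range(3)]
    c=(((H<5)|(H>174))&(s>170)&(v>90)) if k=='red' else (H>100)&(H<122)&(s>130)
    p=w[c&(w[...,2]>110)]; c0=np.array([550,220,165]) if k=='red' else np.array([525,316,165])
    return p[np.linalg.norm(p-c0,axis=1)<60]
th=np.radians(35)
def ax(y): return np.array([-np.cos(y)*np.sin(th),-np.sin(y)*np.sin(th),np.cos(th)])
A={k:[pts(t,k) for t in('scene1','top1')] for k in('red','blue')}
def dist(p,c,a):
    q=p-c;q=q-np.outer(q@a,a);return np.linalg.norm(q,axis=1)-13
for sel in((0,),(1,),(0,1)):
    P={k:np.vstack([A[k][i] for i in sel]) for k in A}
    f=lambda x:np.r_[dist(P['red'],np.r_[x[1:3],165],ax(x[0])),dist(P['blue'],np.r_[x[3:5],165],ax(x[0]))]
    r=least_squares(f,[.25,550,220,525,316],loss='soft_l1',f_scale=2);a=ax(r.x[0]);c=np.r_[r.x[1:3],165]
    e=np.percentile((P['red']-c)@a,[1,99])
    print(sel,r.x.round(2),'axis',a.round(3),'handle ends',(c+e[0]*a).round(1),(c+e[1]*a).round(1),'len',np.ptp(e).round(1),'rms',np.sqrt(np.mean(r.fun**2)).round(2))
o=get_obs();R=Rn.from_rotvec(o['orientation']).as_matrix();print(R.round(3))
E
```

```text
(0,) [2.5000e-01 5.4098e+02 2.1885e+02 5.1595e+02 3.1585e+02] axis [-0.556 -0.142  0.819] handle ends [566.6 225.4 127.2] [528.6 215.7 183.2] len 68.4 rms 2.4
(1,) [-1.3000e-01  5.4164e+02  2.2019e+02  5.1866e+02  3.1534e+02] axis [-0.569  0.073  0.819] handle ends [556.7 218.3 143.3] [527.4 222.  185.4] len 51.4 rms 3.99
(0, 1) [2.2000e-01 5.4081e+02 2.1941e+02 5.1666e+02 3.1517e+02] axis [-0.56  -0.124  0.819] handle ends [566.5 225.1 127.4] [527.3 216.4 184.7] len 69.9 rms 3.04
[[-0.942  0.336 -0.   ]
 [ 0.336  0.942 -0.001]
 [ 0.    -0.001 -1.   ]]
```

```bash
cat >> h.py <<'E'
yw=.25;A_=np.array([-np.cos(yw)*np.sin(np.radians(35)),-np.sin(yw)*np.sin(np.radians(35)),np.cos(np.radians(35))])
N_=np.array([-np.sin(yw),np.cos(yw),0]);RG=np.column_stack([np.cross(N_,-A_),N_,-A_])
PG=np.array([541,219,165.])-23.5*A_   # TCP at grasp
E
python3 -c "
from h import *
print(PG);plan(PG+90*A_,RG)"
```

```text
[554.06001535 222.33476941 145.74992696]
twist [-10.44 -33.98 -32.87] norm 48.4 delta after turn(mm) [-170.1 -439.6   90.7] t 0.1 q [ 1.21  0.42  1.63 -0.    1.09 -0.02]
```

```bash
python3 -m creep '{"delta_pos":[[0,0,-0.03],[0,0,-0.03],[0,0,-0.03],[0,0,-0.03]],"twist":[[0,0,0],[0,0,0],[0,0,0],[0,0,0]]}' 0.8; python3 -c "
from h import *
plan(PG+90*A_,RG)"
```

```text
t: 0.43
ee_pos: [209.9, 588.2, 317.6]
orientation: [-0.536, -3.095, 0.002]
ft_force: [0.9, 0.6, 0.2]
width: 70.5
grasp_force: 0.0
twist [-10.44 -33.98 -32.87] norm 48.4 delta after turn(mm) [-100.5 -439.6  190.2] t 0.4333 q [ 1.21  0.31  1.51  0.    1.32 -0.02]
```

```bash
python3 -m creep '{"delta_pos":[[0,0,0],[0,0,0],[0,0,0],[0,0,0],[0,0,0],[0,0,0],[0,0,0],[0,0,0],[0,-0.04,0],[0,-0.04,0],[0,-0.04,0],[0,-0.04,0],[0,-0.04,0],[0,-0.04,0],[0,-0.04,0],[0,-0.04,0],[0,-0.04,0],[0,-0.04,0],[0,-0.04,0]],"twist":[[-1.3,-4.25,-4.1],[-1.3,-4.25,-4.1],[-1.3,-4.25,-4.1],[-1.3,-4.25,-4.1],[-1.3,-4.25,-4.1],[-1.3,-4.25,-4.1],[-1.3,-4.25,-4.1],[-1.3,-4.25,-4.1],[0,0,0],[0,0,0],[0,0,0],[0,0,0],[0,0,0],[0,0,0],[0,0,0],[0,0,0],[0,0,0],[0,0,0],[0,0,0]]}'; python3 -c "
from h import *
plan(PG+90*A_,RG)"
```

```text
t: 2.02
ee_pos: [314.3, 174.0, 315.8]
orientation: [-0.316, 2.515, 0.1]
ft_force: [0.5, -0.6, -0.9]
width: 70.7
grasp_force: 0.0
twist [ 0.02 -0.09 -0.01] norm 0.1 delta after turn(mm) [-102.6  -12.5  189.4] t 2.0167 q [ 0.71 -0.48  2.36 -0.39  0.74 -0.89]
```

```bash
python3 -m creep '{"delta_pos":[[-0.034,-0.004,0],[-0.034,-0.004,0],[-0.034,-0.004,0],[0,0,0.038],[0,0,0.038],[0,0,0.038],[0,0,0.038],[0,0,0.037],[0,0,0],[0,0,0],[0,0,0]],"twist":[[0,0,0],[0,0,0],[0,0,0],[0,0,0],[0,0,0],[0,0,0],[0,0,0],[0,0,0],[0,0,0],[0,0,0],[0,0,0]]}'; python3 - <<'E'
from h import *
plan(PG+90*A_,RG)
S=snap('wrist','w1');snap('scene','scene2');T=S[3];Ti=np.linalg.inv(T)
for s in(-70,0,23,49):
    q=Ti@np.r_[PG+s*A_,1];print(s,(S[2]@q[:3]/q[2])[:2].round(0))
E
```

```text
t: 2.93
ee_pos: [503.4, 211.5, 219.5]
orientation: [-0.314, 2.517, 0.099]
ft_force: [-0.0, 0.5, 1.3]
width: 70.4
grasp_force: 0.0
twist [-0.02 -0.19 -0.08] norm 0.2 delta after turn(mm) [-0.1 -2.   0.1] t 2.9333 q [ 0.44  0.08  2.21 -0.42  0.27 -1.  ]
-70 [278. 188.]
0 [278. 205.]
23 [278. 213.]
49 [277. 223.]
```

View pics/w1.png

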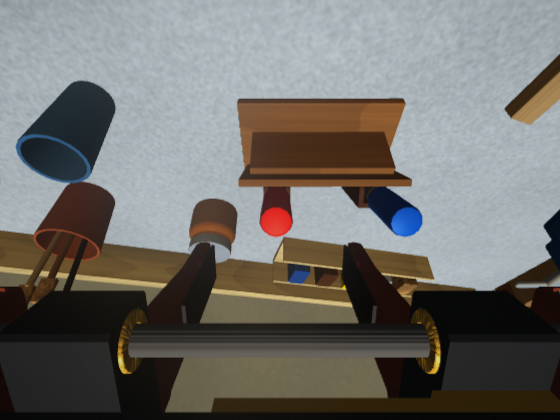

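The wrist view shows the red handle's end at (276,222), where the model predicts (277,223). The fit is good, with the blue file well to the right at (405,220), so I'll advance.

```bash
python3 -m creep '{"delta_pos":[[0,-0.002,0.015],[0,0,0.015],[0,0,0.015],[0,0,0.015],[0,0,0.015],[0,0,0.015],[0,0,0],[0,0,0]],"twist":[[0,0,0],[0,0,0],[0,0,0],[0,0,0],[0,0,0],[0,0,0],[0,0,0],[0,0,0]]}'; python3 -c "
from h import *
plan(PG,RG)"
```

```text
t: 3.7
ee_pos: [554.3, 222.6, 147.3]
orientation: [-0.314, 2.514, 0.1]
ft_force: [-0.2, -0.1, 0.5]
width: 69.9
grasp_force: 0.0
twist [-0.   -0.02 -0.07] norm 0.1 delta after turn(mm) [ 1.1 -0.2  1.1] t 3.7 q [ 0.41  0.3   2.17 -0.96  0.12 -0.48]
```

```bash
python3 -m creep '{"delta_pos":[[0,0,0],[0,0,0],[0,0,0],[0,0,0],[0,0,0],[0,0,0],[0,0,0],[0,0,0]],"twist":[[0,0,0],[0,0,0],[0,0,0],[0,0,0],[0,0,0],[0,0,0],[0,0,0],[0,0,0]]}' 0
```

```text
t: 4.37
ee_pos: [554.0, 222.4, 145.3]
orientation: [-0.314, 2.517, 0.1]
ft_force: [-2.1, 0.2, 3.0]
width: 25.3
grasp_force: 30.0
```

```bash
python3 -m creep '{"delta_pos":[[0,0,-0.005],[0,0,-0.01],[0,0,-0.015],[0,0,-0.015],[0,0,-0.015],[0,0,-0.015],[0,0,-0.015],[0,0,-0.015],[0,0,-0.015],[0,0,-0.015],[0,0,-0.015]],"twist":[[0,0,0],[0,0,0],[0,0,0],[0,0,0],[0,0,0],[0,0,0],[0,0,0],[0,0,0],[0,0,0],[0,0,0],[0,0,0]]}'; python3 - <<'E'
from h import *
x=np.array([np.cos(0),np.sin(0),0])
snap('scene','scene3')
o=get_obs()
# tool down, keep heading: closing direction N_
RD=np.column_stack([np.cross(N_,[0,0,-1.]),N_,[0,0,-1.]])
plan(np.array([597.5,11,300]),RD)
# cup refit: rim circle with known radius
from scipy.optimize import least_squares
for t in('scene1','scene3','top1'):
    w=cloud(load(t));p=w[(np.hypot(w[...,0]-597,w[...,1]-12)<45)&(w[...,2]>94)&(w[...,2]<108)]
    r=least_squares(lambda c:np.hypot(p[:,0]-c[0],p[:,1]-c[1])-30,[597,12],loss='soft_l1');print(t,len(p),r.x,np.median(p[:,2]))
E
```

```text
t: 5.28
ee_pos: [470.1, 200.8, 268.4]
orientation: [-0.315, 2.518, 0.099]
ft_force: [0.8, -0.7, -1.8]
width: 25.4
grasp_force: 30.0
twist [ 0.04 34.91 -0.09] norm 34.9 delta after turn(mm) [ -76.6 -215.6  -29.5] t 5.3333 q [ 0.46 -0.08  2.22 -0.3   0.41 -1.12]
scene1 106 [597.43702935  14.82069955] 97.00240383086367
scene3 101 [597.18385796  14.74857461] 97.04127911555304
top1 76 [597.89789506   9.3187455 ] 98.85366815447492
```

View pics/scene3.png

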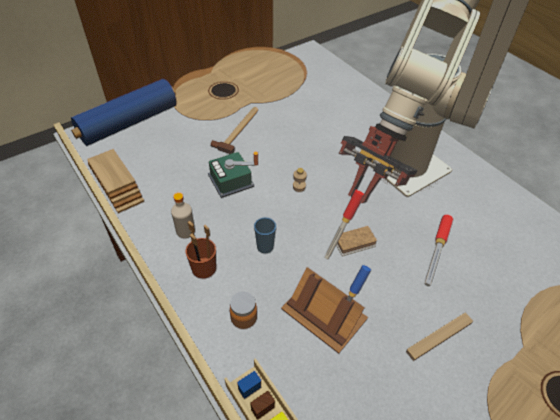

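The reamer is fully out, with its tip at (328,257), and the file is untouched. Next I turn it upright, raise it and carry it over the cup.

```bash
python3 -m creep '{"delta_pos":[[0,0,0],[0,0,0],[0,0,0],[0,0,0],[0,0,0],[0,0,0],[0,0,-0.03],[-0.013,-0.036,0],[-0.013,-0.036,0],[-0.013,-0.036,0],[-0.013,-0.036,0],[-0.013,-0.036,0],[-0.012,-0.036,0],[0,0,0],[0,0,0],[0,0,0]],"twist":[[0,5.82,0],[0,5.82,0],[0,5.82,0],[0,5.82,0],[0,5.82,0],[0,5.82,0],[0,0,0],[0,0,0],[0,0,0],[0,0,0],[0,0,0],[0,0,0],[0,0,0],[0,0,0],[0,0,0],[0,0,0]]}'; python3 - <<'E'
from h import *
RD=np.column_stack([np.cross(N_,[0,0,-1.]),N_,[0,0,-1.]])
plan(np.array([597.5,12,300]),RD)
S=snap('scene','scene4');a=S[0][130:290,190:370,::-1];a=cv2.resize(a,(394,350),interpolation=cv2.INTER_CUBIC)
S=snap('top','top4');b=cv2.resize(S[0][150:260,220:344,::-1],(394,350),interpolation=cv2.INTER_CUBIC);cv2.imwrite('pics/c4.png',np.hstack([a,b]))
E
```

```text
t: 6.67
ee_pos: [598.4, 10.8, 297.0]
orientation: [0.388, -3.114, -0.002]
ft_force: [0.4, 0.4, -0.9]
width: 25.4
grasp_force: 30.0
twist [ 0.08 -0.18 -0.13] norm 0.2 delta after turn(mm) [ 0.6  1.4 -3. ] t 6.6667 q [-0.    0.29  1.59  0.    1.27 -1.82]
```

View pics/c4.png

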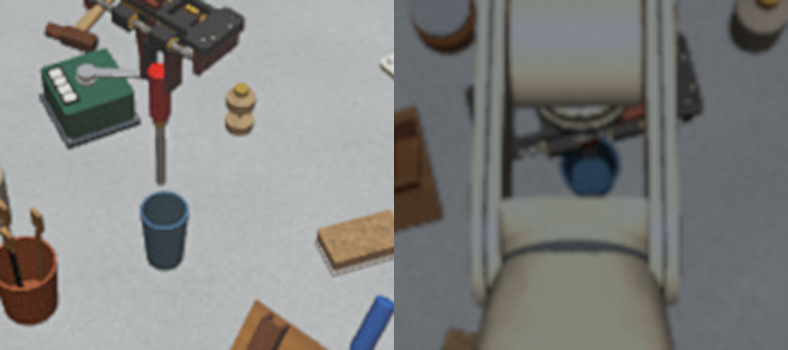

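The crop shows the reamer upright, with its tip at (160,183) directly above the cup mouth at (165,210). I'll lower it.

```bash
python3 -m creep '{"delta_pos":[[0,0,0.015],[0,0,0.015],[0,0,0.015],[0,0,0.015],[0,0,0.015],[0,0,0.015],[0,0,0.015],[0,0,0.015],[0,0,0.01],[0,0,0.005],[0,0,0],[0,0,0]],"twist":[[0,0,0],[0,0,0],[0,0,0],[0,0,0],[0,0,0],[0,0,0],[0,0,0],[0,0,0],[0,0,0],[0,0,0],[0,0,0],[0,0,0]]}'
```

```text
t: 7.77
ee_pos: [598.8, 11.3, 163.6]
orientation: [0.39, -3.116, -0.001]
ft_force: [-0.1, 0.7, -0.9]
width: 25.3
grasp_force: 30.0
```

```bash
python3 -m creep '{"delta_pos":[[0,0,0.003],[0,0,0.002],[0,0,0.001],[0,0,0],[0,0,0]],"twist":[[0,0,0],[0,0,0],[0,0,0],[0,0,0],[0,0,0]]}'
```

```text
t: 8.18
ee_pos: [598.7, 10.8, 157.3]
orientation: [0.389, -3.116, -0.001]
ft_force: [0.7, -1.1, -0.7]
width: 25.1
grasp_force: 30.0
```

```bash
python3 -m creep '{"delta_pos":[[0,0,0.002],[0,0,0.002],[0,0,0.002],[0,0,0.001],[0,0,0]],"twist":[[0,0,0],[0,0,0],[0,0,0],[0,0,0],[0,0,0]]}'
```

```text
t: 8.6
ee_pos: [598.4, 10.9, 149.7]
orientation: [0.39, -3.115, -0.001]
ft_force: [-0.2, 0.9, -1.4]
width: 24.9
grasp_force: 30.0
```

```bash
python3 -m creep '{"delta_pos":[[0,0,0.001],[0,0,0.001],[0,0,0]],"twist":[[0,0,0],[0,0,0],[0,0,0]]}'
```

```text
t: 8.85
ee_pos: [599.5, 10.9, 149.0]
orientation: [-0.39, 3.117, 0.001]
ft_force: [-0.1, -0.2, 4.5]
width: 25.6
grasp_force: 30.0
```

```bash
python3 -m creep '{"delta_pos":[[0,0,0],[0,0,0],[0,0,0],[0,0,0],[0,0,0],[0,0,0],[0,0,0],[0,0,0]],"twist":[[0,0,0],[0,0,0],[0,0,0],[0,0,0],[0,0,0],[0,0,0],[0,0,0],[0,0,0]]}' 1; python3 - <<'E'
from h import *
S=snap('scene','scene5');a=cv2.resize(S[0][150:290,200:340,::-1],(500,500),interpolation=cv2.INTER_CUBIC);cv2.imwrite('pics/c5.png',a)
E
```

```text
t: 9.52
ee_pos: [598.6, 10.8, 148.1]
orientation: [0.39, -3.116, -0.001]
ft_force: [-0.6, 0.5, -0.1]
width: 75.2
grasp_force: 0.0
```

View pics/c5.png

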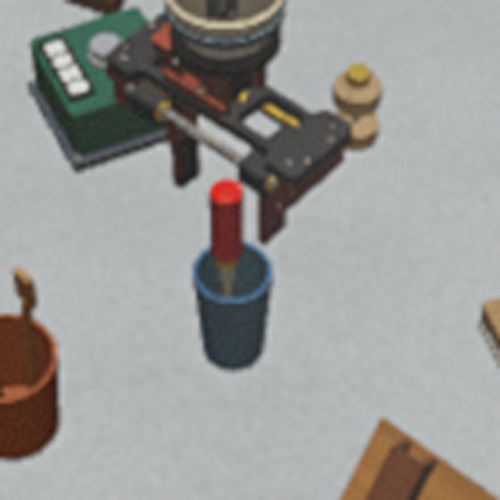

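The reamer is standing upright in the cup and the fingers are clear of it. I'll rise straight up.

```bash
python3 -m creep '{"delta_pos":[[0,0,-0.01],[0,0,-0.015],[0,0,-0.02],[0,0,-0.025],[0,0,-0.025],[0,0,-0.025],[0,0,-0.025],[0,0,-0.025],[0,0,0],[0,0,0]],"twist":[[0,0,0],[0,0,0],[0,0,0],[0,0,0],[0,0,0],[0,0,0],[0,0,0],[0,0,0],[0,0,0],[0,0,0]]}'; python3 - <<'E'
from h import *
n=np.array([.156,.988,0]);RL=np.column_stack([np.cross(n,[0,0,-1.]),n,[0,0,-1.]])
plan([474.4,-180.9,200],RL)
S=snap('scene','scene6');a=cv2.resize(S[0][130:270,200:340,::-1],(500,500),interpolation=cv2.INTER_CUBIC);cv2.imwrite('pics/c6.png',a)
w=cloud(S);im=S[0].astype(int);m=(im[...,0]>110)&(im[...,1]<50)&(np.hypot(w[...,0]-598,w[...,1]-12)<80)&(w[...,2]>100);p=w[m];print(len(p),p.min(0),p.max(0))
E
```

```text
t: 10.4
ee_pos: [599.7, 10.8, 320.4]
orientation: [-0.389, 3.115, 0.0]
ft_force: [-0.7, -0.0, -1.2]
width: 87.9
grasp_force: 0.0
twist [1.000e-02 1.300e-01 2.323e+01] norm 23.2 delta after turn(mm) [  93.9 -208.9  120.4] t 10.4 q [-0.    0.27  1.56  0.    1.31 -1.82]
10 [597.83499135   4.44980012 188.62131298] [613.01688133  22.22219761 198.27372953]
```

View pics/c6.png

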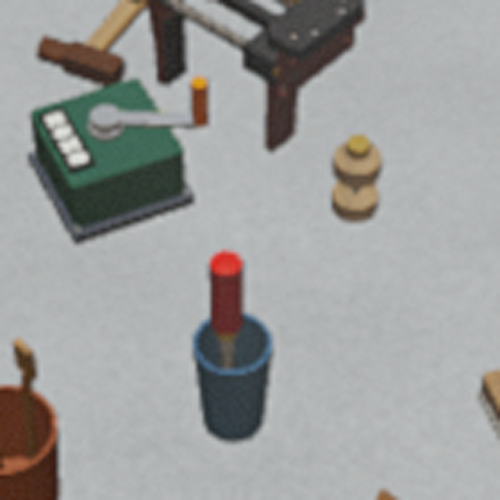

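The reamer stands upright in the cup, let go, with its handle end at (226,262). The lever post is at (200,100), at rest. Next I move above the pre-push point with the gripper shut.

```bash
python3 -m creep '{"delta_pos":[[0,0,0],[0,0,0],[0,0,0],[0,0,0],[0.0157,-0.0348,0],[0.0157,-0.0348,0],[0.0157,-0.0348,0],[0.0157,-0.0348,0],[0.0157,-0.0348,0],[0.0157,-0.0348,0],[0,0,0.04],[0,0,0.04],[0,0,0.04],[0,0,0],[0,0,0],[0,0,0]],"twist":[[0,0,5.8],[0,0,5.8],[0,0,5.8],[0,0,5.8],[0,0,0],[0,0,0],[0,0,0],[0,0,0],[0,0,0],[0,0,0],[0,0,0],[0,0,0],[0,0,0],[0,0,0],[0,0,0],[0,0,0]]}' 0; python3 - <<'E'
from h import *
n=np.array([.156,.988,0]);RL=np.column_stack([np.cross(n,[0,0,-1.]),n,[0,0,-1.]])
plan([474.4,-180.9,100],RL)
snap('wrist','w7')
E
```

```text
t: 11.78
ee_pos: [473.8, -180.9, 199.4]
orientation: [-0.245, -3.131, -0.0]
ft_force: [-0.4, -0.9, 0.3]
width: 0.8
grasp_force: 0.0
twist [ 0.   -0.08  0.04] norm 0.1 delta after turn(mm) [-0.6  0.1 99.4] t 11.7833 q [-0.39  0.25  1.88 -0.    1.01 -1.8 ]
```

View pics/w7.png

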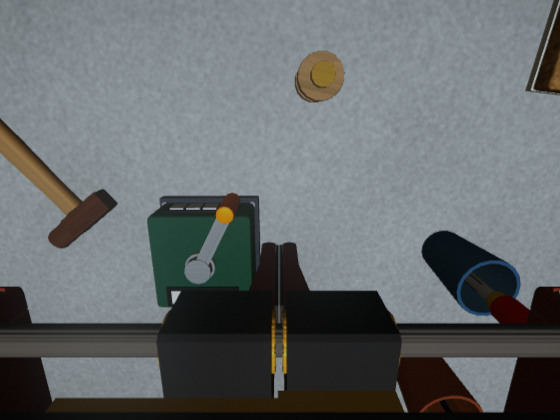

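The wrist view shows the post top at (225,215), the hub at (200,268) and the closed fingertips at (280,245). I'll check these against the model.

```bash
python3 - <<'E'
from h import *
S=load('w7');T=S[3];K=S[2]
for nm,(u,v),z in(('post',(225,215),129),('hub',(200,268),86),('tip',(280,245),199)):
    r=T[:3,:3]@np.linalg.inv(K)@[u,v,1];p=T[:3,3]+r*(z-T[2,3])/r[2];print(nm,p.round(1),'depth',cloud(S)[v,u].round(1))
E
```

```text
post [ 470.3 -227.2  129. ] depth [ 470.6 -227.4  128.1]
hub [ 535.1 -273.8   86. ] depth [ 535.7 -274.2   84.7]
tip [ 474.5 -181.5  199. ] depth [ 463.6 -179.9  224.5]
```

The post is at (470,-227) and the pivot at (536,-274), both matching the model. I'll descend and push along −y of the tool.

```bash
python3 -m creep '{"delta_pos":[[0,0,0.025],[0,0,0.025],[0,0,0.025],[0,0,0.024],[0,0,0],[-0.002,-0.01,0],[0,-0.01,0],[0,-0.01,0],[0,-0.01,0],[0,-0.01,0],[0,-0.01,0],[0,-0.01,0],[0,-0.01,0],[0,0,0]],"twist":[[0,0,0],[0,0,0],[0,0,0],[0,0,0],[0,0,0],[0,0,0],[0,0,0],[0,0,0],[0,0,0],[0,0,0],[0,0,0],[0,0,0],[0,0,0],[0,0,0]]}'
```

```text
t: 13.0
ee_pos: [462.1, -261.8, 100.4]
orientation: [-0.248, -3.131, -0.001]
ft_force: [-2.4, 4.2, 2.3]
width: 0.9
grasp_force: 2.1
```

```bash
python3 -m creep '{"delta_pos":[[0,-0.005,0],[0,-0.005,0],[0,-0.004,0],[0,-0.002,0],[0,0,0]],"twist":[[0,0,0],[0,0,0],[0,0,0],[0,0,0],[0,0,0]]}'; python3 - <<'E'
from h import *
S=snap('scene','scene8');a=cv2.resize(S[0][120:260,190:330,::-1],(560,560),interpolation=cv2.INTER_CUBIC);cv2.imwrite('pics/c8.png',a)
E
```

```text
t: 13.42
ee_pos: [461.6, -276.7, 100.4]
orientation: [0.246, 3.13, -0.001]
ft_force: [4.0, 4.9, 1.9]
width: 0.3
grasp_force: 2.9
```

View pics/c8.png

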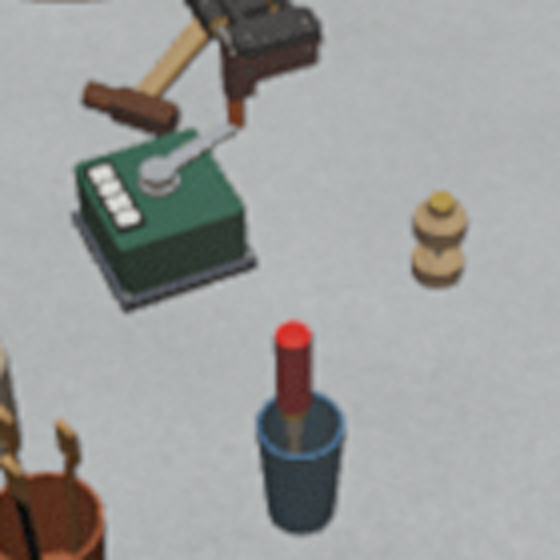

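The post is being pushed and is at (235,115), near the stop. I'll press on in small steps until the force rises.

```bash
python3 -m creep '{"delta_pos":[[0,-0.002,0],[0,-0.002,0],[0,-0.001,0],[0,0,0]],"twist":[[0,0,0],[0,0,0],[0,0,0],[0,0,0]]}'
```

```text
t: 13.8
ee_pos: [461.1, -281.3, 100.5]
orientation: [0.246, 3.13, -0.001]
ft_force: [4.3, 6.4, 2.6]
width: 0.5
grasp_force: 3.2
```

```bash
python3 -m creep '{"delta_pos":[[0,-0.002,0],[0,-0.001,0],[0,0,0]],"twist":[[0,0,0],[0,0,0],[0,0,0]]}'
```

```text
t: 14.05
ee_pos: [460.9, -284.2, 100.5]
orientation: [0.246, 3.129, -0.0]
ft_force: [5.7, 6.4, 1.6]
width: 0.2
grasp_force: 3.4
```

```bash
python3 -m creep '{"delta_pos":[[0,-0.002,0],[0,-0.001,0],[0,0,0]],"twist":[[0,0,0],[0,0,0],[0,0,0]]}'
```

```text
t: 14.3
ee_pos: [460.5, -287.1, 100.5]
orientation: [0.246, 3.129, -0.0]
ft_force: [6.1, 6.9, 3.0]
width: 0.6
grasp_force: 3.7
```

```bash
python3 -m creep '{"delta_pos":[[0,-0.002,0],[0,0,0]],"twist":[[0,0,0],[0,0,0]]}'; python3 - <<'E'
from h import *
S=snap('wrist','w9');w=cloud(S)
for t in('w9','scene9'):
    S=load(t) if t=='w9' else snap('scene',t);w=cloud(S)
    h=cv2.cvtColor(S[0],cv2.COLOR_RGB2HSV).astype(int)
    m=(h[...,0]>3)&(h[...,0]<25)&(h[...,1]>150)&(h[...,2]>60)&(np.hypot(w[...,0]-537,w[...,1]+275)<105)&(np.hypot(w[...,0]-537,w[...,1]+275)>60)&(w[...,2]>88)&(w[...,2]<135)
    p=w[m];c=np.median(p,0) if len(p) else None;print(t,len(p),c)
    # steel arm
    g=(h[...,1]<45)&(h[...,2]>60)&(w[...,2]>79)&(w[...,2]<90)&(np.hypot(w[...,0]-537,w[...,1]+275)<85)&(np.hypot(w[...,0]-537,w[...,1]+275)>25)
    q=w[g];print(' arm',len(q),np.degrees(np.arctan2(*(np.median(q,0)[[1,0]]-[-274.5,536.5]))) if len(q) else 0)
    if c is not None: print(np.degrees(np.arctan2(c[1]+274.5,c[0]-536.5))%360)
E
```

```text
t: 14.47
ee_pos: [460.1, -288.5, 100.5]
orientation: [0.246, 3.13, 0.001]
ft_force: [7.2, 8.7, 2.6]
width: 0.4
grasp_force: 5.1
w9 691 [ 454.19318327 -305.71616599  127.52229902]
 arm 12 -162.84751395326234
200.7700266641886
scene9 12 [ 466.6016626  -296.84067911  104.20970261]
 arm 53 -160.1480828569822
197.72475026155428
```

```bash
python3 -m creep '{"delta_pos":[[0,-0.002,0],[0,-0.002,0],[0,0,0]],"twist":[[0,0,0],[0,0,0],[0,0,0]]}'
```

```text
t: 14.82
ee_pos: [459.8, -289.7, 100.3]
orientation: [0.248, 3.13, 0.008]
ft_force: [11.3, 22.7, 5.0]
width: 0.1
grasp_force: 11.6
```

Hard stop reached: the force jumped to about 25 N. I'll back away along +y and then lift.

```bash
python3 -m creep '{"delta_pos":[[0,0.015,0],[0,0.025,0],[0,0.035,0],[0,0.04,0],[0,0.02,0],[0,0,-0.03],[0,0,-0.04],[0,0,-0.04],[0,0,-0.04],[0,0,-0.02],[0,0,0],[0,0,0],[0,0,0],[0,0,0],[0,0,0],[0,0,0]],"twist":[[0,0,0],[0,0,0],[0,0,0],[0,0,0],[0,0,0],[0,0,0],[0,0,0],[0,0,0],[0,0,0],[0,0,0],[0,0,0],[0,0,0],[0,0,0],[0,0,0],[0,0,0],[0,0,0]]}'; python3 - <<'E'
from h import *
S=snap('scene','scene10');cv2.imwrite('pics/c10.png',cv2.resize(S[0][100:400,150:490,::-1],(680,600),interpolation=cv2.INTER_CUBIC))
E
```

```text
t: 16.15
ee_pos: [478.1, -159.3, 268.0]
orientation: [-0.245, -3.128, -0.001]
ft_force: [-0.1, 0.5, 0.1]
width: 0.6
grasp_force: 0.0
```

View pics/c10.png

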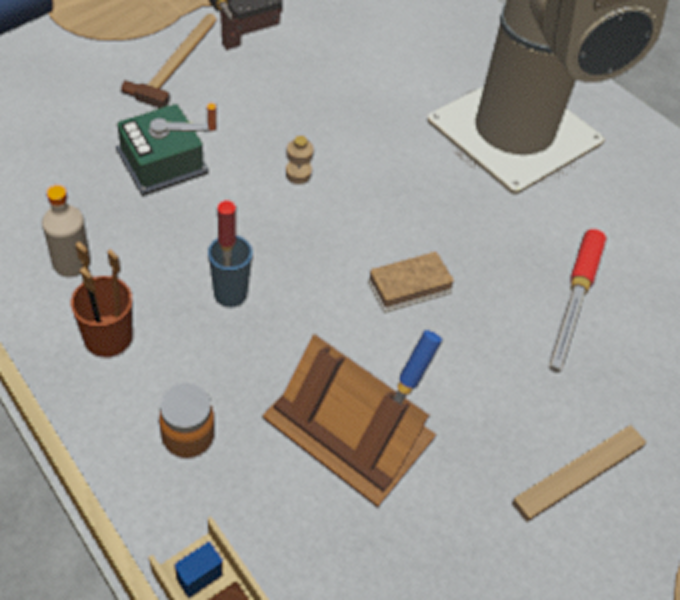

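The reamer stands in the upright cup at (228,240). The lever post is back at rest at (212,115), the file and everything else are in place, and the robot is clear. I'll hand the job in.

```bash
python3 -c "
from workcell import close_job
print(close_job())"
```

```text
the job is handed in; nothing more can be done
None
```

I stood the red-handled reamer in the blue cup and let go, then swung the counter lever to its stop; it sprang back, the last picture showed the cup upright and nothing else visibly moved, and I handed the job in (no verdict returned).

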